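# Turn the glazing brush bristles-up in its crock

## Task

The glazing brush has been left standing on its bristles in the stoneware crock. Take it out, turn it end for end (the notched wooden brush rest is there if you want to lay it down and take a new hold) and put it back in the same crock handle first: keep hold of it until the handle end is down near the crock's floor, then let go so that it stays leaning there, bristles up. Leave the crock standing about where it was and do not disturb the other things on the bench.

Things in the scene. Friction and masses are not known exactly. Their poses are not given: they have to be found in the camera images.
- brush: Round brush, 210 mm long, 40 to 85 g: wooden handle 14 mm in diameter, 140 mm long; steel ferrule 20 mm in diameter, 32 mm long; rigid dark tuft 24 mm in diameter, 38 mm long. Balances 103 mm from the handle's end. Origin on the axis in the ferrule, 158 mm from the handle's end; +z along the axis to the tuft. Starts tuft-down, leaning 25 degrees on the crock's rim in any direction.
- brush_butt (a point): Centre of the handle's end face (on the brush, z = -158 mm in its frame).
- brush_tip (a point): Centre of the tuft's end face (on the brush, z = +52 mm in its frame).
- crock: Loose plain white stoneware crock, 1 kg, on the left or right of the bench: a cylinder 80 mm outside diameter, 111 mm high, wall 7 mm (bore 66 mm), floor 6 mm thick, so 105 mm deep. Origin at the centre of its underside, z up. It slides or tips if pushed hard.
- crock_mouth (a point): Centre of the crock's mouth, at rim height (111 mm above its underside).
- rest: Wooden brush rest fixed to the bench, on the side opposite the crock. Base 90 x 76 x 14 mm (x, y, z); two uprights 10 mm thick at x = -28 and +28 mm, each ending in a 90 degree V notch 48 mm wide, its bottom at 55 mm, its tips at 79 mm height. A brush laid in both notches lies level along x, free at both ends. Origin: centre of the underside, z up; x runs roughly along world y.
- rest_mid (a point): Midway between the two notches, at the height of their bottoms (55 mm). A handle lying in the notches has its axis about 10 mm above this point.
- jar: Bystander: closed amber glass jar, 56 mm diameter, 75 mm high, origin at the centre of its underside.
- tin: Bystander: closed bare metal tin, 60 mm diameter, 60 mm high, origin at the centre of its underside.
- tray: Bystander: small open dark wooden box, 110 x 110 x 50 mm, origin at the centre of its underside.
Mind the look-alikes: they are no part of the job. Of the things that look like the brush, the middle-sized one is meant.

How it is judged:
On the way, in this order (a step that is already met when the one before it is completed fails the run):
1. the brush has been taken right out of the crock: both its ends are above the rim or well outside it ((z of brush_tip in the frame of crock above 0.111 m or horizontal distance between brush_tip and crock above 0.06 m) and (z of brush_butt in the frame of crock above 0.111 m or horizontal distance between brush_butt and crock above 0.06 m)), for 0.1 s.
2. the handle end is inside the crock within 35 mm of its floor, tuft up, while the brush is still held (z of brush_butt in the frame of crock between 0 and 0.041 m and horizontal distance between brush_butt and crock below 0.036 m and z of brush_tip in the frame of crock above 0.15 m and contact force between the fingers and brush above 0.5 N), for 0.1 s.
At the end, for the whole second after the job is handed in: The brush stands in the crock handle-down: the handle's end is inside the bore within 19 mm of the crock's floor, the tuft's end is more than 150 mm above the crock's underside; the crock is upright (within 0.08 rad) and within 60 mm of where it started; brush and crock are at rest and released (z of brush_butt in the frame of crock between 0 and 0.025 m and horizontal distance between brush_butt and crock below 0.036 m and z of brush_tip in the frame of crock above 0.15 m and angle between crock's own z axis and vertical below 0.08 rad and distance of crock from where it was at the start of the episode below 0.06 m and linear speed of each of brush, crock below 0.03 m/s); the robot touches nothing.
It fails at once if the crock is tipped by more than 0.35 rad (angle between crock's own z axis and vertical above 0.35 rad).
It fails at once if the jar is moved by more than 30 mm (distance of jar from where it was at the start of the episode above 0.03 m).
It fails at once if the tin is moved by more than 30 mm (distance of tin from where it was at the start of the episode above 0.03 m).
It fails at once if the tray is moved by more than 30 mm (distance of tray from where it was at the start of the episode above 0.03 m).
It also fails if it takes over 64 s, if anything falls off the work surface, if the arm or the gripper's body presses on something with over 40 N, if the wrist force passes 120 N, or if a joint passes its speed limit or range.

## Robot

A 7-joint arm with a two-finger parallel gripper is mounted at the origin on the work surface. World frame = base frame: x ahead of the robot, y to its left, z up, the work surface at z = 0. Lengths are in m, angles in rad, forces in N, time in s.
With the tool pointing down it reaches from about 0.425 to 0.925 m from the base axis. Payload 6.8 kg.
Tool frame: the origin (TCP) lies midway between the tips of the shut fingers; the grasp point (between the pads) lies 19 mm behind it; y points along the fingers, z is the direction in which the jaws open and shut, and the axes are right-handed (so a half turn about y gives the same grasp; the last joint's range is limited). The gripper opens to 85 mm and grips with 20 to 120 N. Pads are 22 mm wide; open, the fingers measure 114 mm over their backs; the gripper's body (76 mm by 85 mm) begins 54 mm behind the grasp point. The pads swing forward as they close: fully open they stand 13 mm farther back than shut.
Start: joints at [1, 0.477, 0.022, 1.555, -0.011, 1.109, -0.083], TCP at [0.301, -0.604, 0.194] pointing down, gripper open.
Joint ranges: [-2.96, 2.96], [-0.34, 2.1], [-1.41, 1.46], [0.24, 2.44], [-1.37, 4.51], [0.17, 1.92], [-2.96, 2.96]. Speed limits (rad/s): [2.39, 2.39, 3.14, 3.14, 3.14, 3.14, 3.14].

## Interface

Orientations are given as a unit quaternion [w, x, y, z].
In Python, from station import bot gives the robot as it stands. The module is installed in compiled form; this text tells all that it offers.
- The arm moves only by the shell command python3 -m crank 'ROWS' [FORCE]. ROWS is JSON, a list of rows, each an object with "linear": the shift along the tool's x, y, z in m, a list of three; "dr": the turn, a rotation vector about the tool's x, y, z in degrees, a list of three; "hand": the gripper command: -1 is shut, 1 is fully open, values between are in proportion. A call has 1 to 10 rows; each row is the pose to reach, as a shift and turn from the pose commanded when the call began, along the tool's axes at that moment; what a row does not reach only later rows make up. A row lasts 1/12 s, in which the tool goes at most 41.7 mm and 7.16 degrees, less where a joint would pass 70% of its speed; a pose out of reach is approached as far as the arm can. A call with a gripper value outside its range is refused whole. The fingers move at their own pace and stop on an object; FORCE is the grip in N (left out, the last holds). Time passes only in rows, so rows that repeat a pose let the fingers close. It gives the time, the measured TCP pose, the force and the opening at its end, in the units of the state.
- bot.get_obs(): the state, without advancing time (a new reading comes with each control period).
- bot.read_camera(name): name is "side" or "top"; returns the picture (400x640x3 uint8, blue, green, red); there is no depth.
- bot.camera_params(name): a dict with "K" (3x3 intrinsics, pixels), "k1" (the pictures are not rectified: a ray, as slopes to the right and down, at radius r is drawn at 1 + k1 r^2 times it, then the intrinsics apply), "R" (3x3) and "t" (3): a world point X has camera coordinates R X + t. Camera axes: x right, y down, z forward; pixel columns grow to the right and rows downward; lengths in m; the calibration is good to about 2 mm. A picture is of the moment at which its call begins. camera_params takes no time and is no camera call.
- bot.hand_in(): hands the job in, once; it reports no verdict.
Trained networks look in the newest picture that a camera, given by its name, has taken for a name from the list of things; names that differ only in an ending like _2 or _b are one class to them, and where a whole thing is asked for, a point or a joint stands for the part that bears it (a point fixed in the world has none). Each returns a list of dicts, best first, with "score" (0 to 1); they miss things now and then, are a little off and sometimes report something else, mostly with a low value. They report only what shows in the picture. A call takes as long as a camera call. They do not tell look-alikes from the thing itself.
- bot.search_frame(camera, target): "extent" ([left, top, right, bottom] in pixels, round what is visible of it).
- bot.cut_out(camera, target): "pixels" (400x640 bool, what is visible of it) and "extent" ([left, top, right, bottom] in pixels, round what is visible of it).
- bot.place_of(camera, target): "xy" ([column, row] in pixels: a listed point, or the origin of a listed thing).
The state is a dict: "t": time; "q": joint angles; "joint_vel": joint speeds; "joint_torque": joint torques, N m; "eef_pos": TCP position; "tool_rot": TCP orientation; "contact_force": force on the tool from outside, world axes, zero at the start; "torque": the same for the moment, N m; "gripper_width": opening from 0.0 (shut) to 1.0 (fully open).
Only numpy, scipy, OpenCV 4.12 (cv2) and the standard library are available. Lean on these libraries where they do the work, as an engineer would, in place of code of your own. Each camera call takes 0.05 s, during which the arm holds its last target. There are 200 camera calls.

## Working session

There is one attempt and no reset: what is moved stays moved. The work goes in short steps, Python scripts to look and compute and a shell command to move; the robot and the scene stay as the last step left them, time stands still between calls to the robot, and variables do not carry over. Pictures are saved under pics/ and viewed, about 8 in all and at most 12, crops included, and the job is handed in when it is done.

```bash
mkdir -p pics; ls
python3 - <<'E'
from station import bot
import cv2,numpy as np
o=bot.get_obs();print({k:np.round(v,3) for k,v in o.items()})
for c in('side','top'):
    im=bot.read_camera(c);cv2.imwrite(f'pics/{c}0.png',im)
    p=bot.camera_params(c);print(c,p['k1'],np.round(p['K'],1).tolist(),'cam at',-np.array(p['R']).T@p['t'], np.round(p['R'],2).tolist())
    for n in['brush','brush_butt','brush_tip','crock','crock_mouth','rest','rest_mid','jar','tin','tray']:
        if 'b' and n in('brush','crock','rest'): print(n,[(np.round(d['extent']).astype(int).tolist(),round(d['score'],2)) for d in bot.search_frame(c,n)])
        print(' pt',n,[(np.round(d['xy'],1).tolist(),round(d['score'],2)) for d in bot.place_of(c,n)])
E
```

```text
pics
{'t': np.float64(0.0), 'q': array([ 1.   ,  0.478,  0.022,  1.556, -0.012,  1.109, -0.083]), 'joint_vel': array([ 0.002,  0.002, -0.   ,  0.001,  0.001, -0.   , -0.   ]), 'joint_torque': array([-1.0000e-03, -5.9644e+01,  1.6080e+00, -2.8120e+01,  1.2000e-02,
        9.0000e-03,  0.0000e+00]), 'eef_pos': array([ 0.301, -0.603,  0.193]), 'tool_rot': array([ 0.162, -0.162,  0.689, -0.688]), 'contact_force': array([-0.684, -0.353, -0.299]), 'torque': array([ 0.027, -0.025,  0.048]), 'gripper_width': np.float64(1.004)}
side 0.003399664299924711 [[376.7, 0.0, 321.1], [0.0, 376.7, 194.5], [0.0, 0.0, 1.0]] cam at [0.33719609 0.6714451  0.59103199] [[-0.93, -0.36, 0.02], [-0.21, 0.5, -0.84], [0.3, -0.78, -0.55]]
brush [([194, 358, 272, 400], 0.93), ([357, 218, 403, 303], 0.88), ([304, 248, 346, 296], 0.8)]
 pt brush [([304.6, 301.9], 0.97), ([253.9, 369.9], 0.85), ([376.9, 275.7], 0.56), ([301.5, 324.2], 0.47)]
 pt brush_butt [([343.3, 247.6], 0.96)]
 pt brush_tip [([269.9, 355.8], 0.89), ([365.3, 297.9], 0.78)]
crock [([279, 267, 325, 340], 0.73)]
 pt crock [([300.6, 324.3], 0.61)]
 pt 
[... 534 characters left out ...]
09, 262, 245], 0.47)]
 pt brush [([315.2, 250.5], 0.7), ([220.6, 206.4], 0.56), ([258.8, 217.6], 0.47)]
 pt brush_butt [([386.0, 253.6], 0.87), ([274.1, 167.5], 0.74), ([193.5, 187.4], 0.64), ([248.1, 240.8], 0.55), ([254.8, 217.1], 0.32)]
 pt brush_tip [([291.8, 247.1], 0.96), ([230.0, 212.9], 0.63), ([264.0, 211.0], 0.59)]
crock [([239, 206, 275, 232], 0.83)]
 pt crock [([262.9, 221.0], 0.9)]
 pt crock_mouth [([255.7, 216.9], 0.93)]
rest [([406, 210, 442, 236], 0.87), ([412, 152, 436, 174], 0.48)]
 pt rest [([422.4, 222.7], 0.84)]
 pt rest_mid [([425.2, 218.0], 0.65)]
 pt jar [([423.2, 165.6], 0.76)]
 pt tin [([334.7, 161.8], 0.85), ([261.5, 221.6], 0.65)]
 pt tray [([273.1, 165.9], 0.95)]
```

Run:
```python
import cv2,numpy as np
a=cv2.imread('pics/top0.png')[130:290,170:470];b=cv2.imread('pics/side0.png')[150:400,170:450]
cv2.imwrite('pics/topc.png',cv2.resize(a,None,fx=2.6,fy=2.6,interpolation=cv2.INTER_CUBIC))
cv2.imwrite('pics/sidec.png',cv2.resize(b,None,fx=2.4,fy=2.4,interpolation=cv2.INTER_CUBIC))
```

```text
(no output)
```

View pics/topc.png

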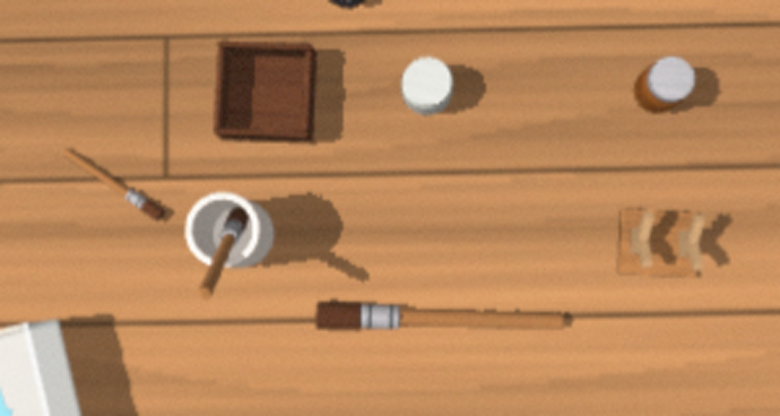

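View pics/sidec.png

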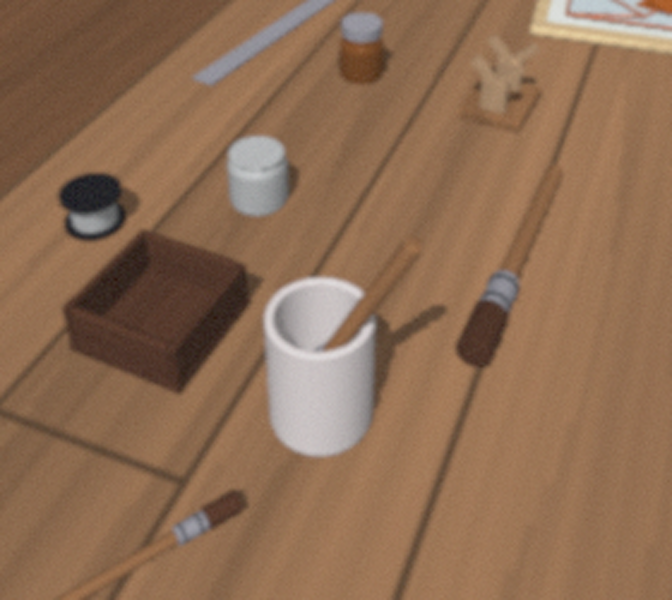

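```bash
cat > h.py <<'E'
from station import bot
import cv2,numpy as np
from scipy.optimize import least_squares
from scipy.spatial.transform import Rotation as Ro
P={c:{k:np.array(v,float) for k,v in bot.camera_params(c).items()} for c in('top','side')}
def proj(c,X):
    p=P[c];return cv2.projectPoints(np.atleast_2d(X).astype(float),cv2.Rodrigues(p['R'])[0],p['t'],p['K'],np.array([p['k1'],0,0,0,0]))[0][:,0]
def ray(c,px):
    p=P[c];u=cv2.undistortPoints(np.array([[px]],float),p['K'],np.array([p['k1'],0,0,0,0]))[0,0]
    d=p['R'].T@np.array([*u,1]);return -p['R'].T@p['t'],d/np.linalg.norm(d)
def atz(c,px,z):
    o,d=ray(c,px);return o+d*(z-o[2])/d[2]
def tri(t,s):
    A=[];b=[]
    for c,px in(('top',t),('side',s)):
        o,d=ray(c,px);M=np.eye(3)-np.outer(d,d);A.append(M);b.append(M@o)
    X=np.linalg.lstsq(np.vstack(A),np.hstack(b),rcond=None)[0]
    return X,[np.linalg.norm(A[i]@X-b[i]).round(4) for i in(0,1)]
def tool():
    o=bot.get_obs();return np.array(o['eef_pos']),Ro.from_quat(np.array(o['tool_rot'])[[1,2,3,0]])
E
python3 - <<'E'
from h import *
r=np.round
p,R=tool();print(r(R.as_matrix(),3).tolist())
for n,t,s,z in[('mouth',(255.7,216.9),(303.5,282),.111),('crock',(262.9,221),(300.6,324.3),0),('butt',(248.1,240.8),(343.3,247.6),.2),('rest',(422.4,222.7),(378.6,192.3),0),('restmid',(425.2,218),(384.6,179.2),.055),('jar',(423.2,165.6),(319.9,180.6),0),('tin',(334.7,161.8),(277.6,232.1),0),('tray',(273.1,165.9),(239.1,289),0),('bigbutt',(386,253.6),(400,220),.01),('bigtip',(291.8,247.1),(365.3,297.9),.02)]:
    X,e=tri(t,s);print(n,r(X,3),e,'top@z',r(atz('top',t,z)[:2],3),'side@z',r(atz('side',s,z)[:2],3))
# brush fit: tip xy, azimuth, lean free
def pts(q): 
    u=np.array([np.sin(q[3])*np.cos(q[2]),np.sin(q[3])*np.sin(q[2]),np.cos(q[3])]);t=np.array([q[0],q[1],.006+12e-3*np.sin(q[3])]);return t,t+.052*u,t+.21*u
def f(q):
    t,o,b=pts(q)
    return np.r_[(proj('top',[t])-(264,211)).ravel()/2,(proj('top',[o])-(258.8,217.6)).ravel()/2,(proj('top',[b])-(248.1,240.8)).ravel(),(proj('side',[b])-(343.3,247.6)).ravel(),(q[3]-.436)/.03]
s=least_squares(f,[.45,.2,2.7,.436]);print('brush',r(s.x,3),r(s.fun,2),r(pts(s.x),3).tolist())
# rest yaw: base brownish mask
for c in('top','side'):
    bot.read_camera(c);d=bot.cut_out(c,'rest');m=d[0]['pixels'].astype(np.uint8);print(c,d[0]['score'],m.sum(),cv2.minAreaRect(cv2.findNonZero(m)))
    ys,xs=np.nonzero(m);
    if c=='top':
        W=np.array([atz('top',(x,y),.01)[:2] for x,y in zip(xs,ys)],np.float32);(ce,sz,an)=cv2.minAreaRect(W);print(ce,sz,an)
a=cv2.imread('pics/top0.png')[195:250,395:455];b=cv2.imread('pics/top0.png')[190:260,220:290]
cv2.imwrite('pics/c1.png',np.hstack([cv2.resize(a,(400,367)),cv2.resize(b,(367,367))]))
E
```

```text
[[-0.895, 0.0, 0.446], [-0.446, -0.0, -0.895], [0.0, -1.0, 0.0]]
mouth [0.531 0.246 0.106] [np.float64(0.0021), np.float64(0.0021)] top@z [0.532 0.246] side@z [0.527 0.25 ]
crock [ 0.53   0.248 -0.006] [np.float64(0.0043), np.float64(0.0043)] top@z [0.526 0.246] side@z [0.532 0.254]
butt [0.464 0.245 0.206] [np.float64(0.0031), np.float64(0.0031)] top@z [0.467 0.247] side@z [0.463 0.238]
rest [ 0.509 -0.243  0.006] [np.float64(0.0017), np.float64(0.0017)] top@z [ 0.511 -0.245] side@z [ 0.509 -0.253]
restmid [ 0.509 -0.242  0.052] [np.float64(0.0141), np.float64(0.0141)] top@z [ 0.523 -0.239] side@z [ 0.495 -0.24 ]
jar [ 0.692 -0.255 -0.004] [np.float64(0.0022), np.float64(0.0022)] top@z [ 0.689 -0.255] side@z [ 0.691 -0.248]
tin [ 0.704  0.019 -0.005] [np.float64(0.0037), np.float64(0.0037)] top@z [0.706 0.021] side@z [0.697 0.024]
tray [ 0.696  0.214 -0.011] [np.float64(0.0038), np.float64(0.0038)] top@z [0.698 0.213] side@z [0.686 0.221]
bigbutt [ 0.421 -0.128  0.012] [np.float64(0.0015), np.float64(0.0015)] top@z [ 0.42  -0.128] side@z [ 0.423 -0.13 ]
bigtip [0.44  0.155 0.01 ] [np.float64(0.0046), np.float64(0.0046)] top@z [0.445 0.155] side@z [0.434 0.163]
brush [0.551 0.244 3.148 0.43 ] [-0.5   0.73  0.67  0.58  1.51  1.31 -1.43  0.81 -0.19] [[0.551, 0.244, 0.011], [0.53, 0.243, 0.058], [0.464, 0.243, 0.202]]
top 0.84 768 ((423.5537414550781, 223.26318359375), (32.23041915893555, 24.71578025817871), 2.489553213119507)
(0.5092480182647705, -0.24559234082698822) (0.09917836636304855, 0.07522252202033997) 86.41388702392578
side 0.85 763 ((379.966796875, 185.12448120117188), (30.146528244018555, 35.428611755371094), 14.931418418884277)
```

View pics/c1.png

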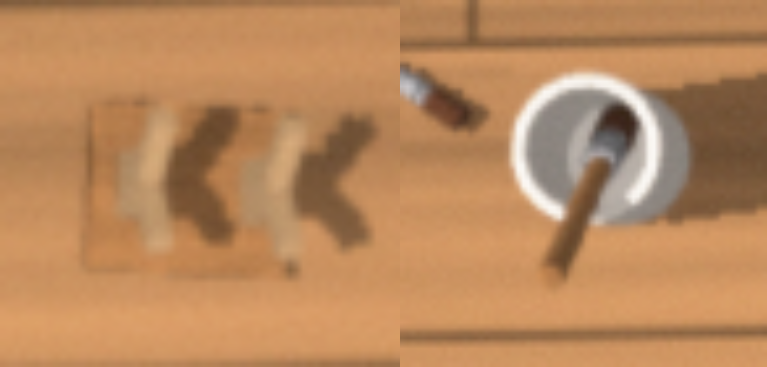

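```bash
cat >> h.py <<'E'
def rot(psi,tau):
    a,b=np.radians([psi,tau]);h=np.array([np.cos(a),np.sin(a),0]);k=np.array([0,0,1.])
    x=np.cos(b)*h-np.sin(b)*k;y=-np.sin(b)*h-np.cos(b)*k
    return np.array([x,y,np.cross(x,y)]).T
def go(pos,psi,tau,grasp=False):
    "delta to a TCP position (or grasp point) in tool axes"
    p,R=tool();T=rot(psi,tau);pos=np.array(pos,float)
    if grasp: pos=pos+.019*T[:,1]
    print('linear',R.inv().apply(pos-p).round(3).tolist(),'dr',np.degrees((R.inv()*Ro.from_matrix(T)).as_rotvec()).round(1).tolist(),'| tcp',pos.round(3))
def st():
    o=bot.get_obs();p,R=tool();M=R.as_matrix()
    print('t',round(float(o['t']),2),'tcp',p.round(3),'psi %.1f tau %.1f'%(np.degrees(np.arctan2(M[1,0],M[0,0])),np.degrees(np.arctan2(-M[2,0],-M[2,1]))),'zz %.3f'%M[2,2],'q',np.round(o['q'],2),'F',np.round(o['contact_force'],1),'w',round(float(o['gripper_width']),3))
E
python3 - <<'E'
from h import *
st();go((.50,.24,.30),0,0)
E
```

```text
t 1.6 tcp [ 0.301 -0.604  0.194] psi -153.5 tau -0.0 zz 0.000 q [ 1.    0.48  0.02  1.56 -0.01  1.11 -0.08] F [ 0.3 -0.3  0.4] w 1.004
linear [-0.555, -0.106, -0.667] dr [0.0, -153.5, 0.0] | tcp [0.5  0.24 0.3 ]
```

```bash
python3 -m crank '[{"linear":[-0.55,-0.106,-0.66],"dr":[0,-150,0],"hand":1},{"linear":[-0.55,-0.106,-0.66],"dr":[0,-150,0],"hand":1},{"linear":[-0.55,-0.106,-0.66],"dr":[0,-150,0],"hand":1},{"linear":[-0.55,-0.106,-0.66],"dr":[0,-150,0],"hand":1},{"linear":[-0.55,-0.106,-0.66],"dr":[0,-150,0],"hand":1},{"linear":[-0.55,-0.106,-0.66],"dr":[0,-150,0],"hand":1},{"linear":[-0.55,-0.106,-0.66],"dr":[0,-150,0],"hand":1},{"linear":[-0.55,-0.106,-0.66],"dr":[0,-150,0],"hand":1},{"linear":[-0.55,-0.106,-0.66],"dr":[0,-150,0],"hand":1},{"linear":[-0.55,-0.106,-0.66],"dr":[0,-150,0],"hand":1}]' 50; python3 -c "
from h import *
st();go((.52,.24,.30),0,0)"
```

```text
t: 2.43
eef_pos: [0.3964, -0.1997, 0.2459]
tool_rot: [-0.535, 0.536, -0.461, 0.462]
contact_force: [1.3, -0.2, -0.3]
gripper_width: 0.998
t 2.43 tcp [ 0.396 -0.2    0.246] psi -81.5 tau -0.1 zz 0.000 q [ 0.71  0.06 -0.4   1.99  0.03  1.09  0.45] F [ 1.3 -0.2 -0.3] w 0.998
linear [-0.417, -0.054, 0.187] dr [0.0, -81.5, 0.1] | tcp [0.52 0.24 0.3 ]
```

```bash
python3 -m crank '[{"linear":[-0.417,-0.054,0.187],"dr":[0,-81,0],"hand":1},{"linear":[-0.417,-0.054,0.187],"dr":[0,-81,0],"hand":1},{"linear":[-0.417,-0.054,0.187],"dr":[0,-81,0],"hand":1},{"linear":[-0.417,-0.054,0.187],"dr":[0,-81,0],"hand":1},{"linear":[-0.417,-0.054,0.187],"dr":[0,-81,0],"hand":1},{"linear":[-0.417,-0.054,0.187],"dr":[0,-81,0],"hand":1},{"linear":[-0.417,-0.054,0.187],"dr":[0,-81,0],"hand":1},{"linear":[-0.417,-0.054,0.187],"dr":[0,-81,0],"hand":1},{"linear":[-0.417,-0.054,0.187],"dr":[0,-81,0],"hand":1},{"linear":[-0.417,-0.054,0.187],"dr":[0,-81,0],"hand":1}]'; python3 -c "
from h import *
st();go((.504,.243,.24),0,20)"
```

```text
t: 3.27
eef_pos: [0.511, 0.1979, 0.2948]
tool_rot: [-0.704, 0.704, -0.061, 0.062]
contact_force: [0.7, 0.3, 0.3]
gripper_width: 1.002
t 3.27 tcp [0.511 0.198 0.295] psi -9.9 tau -0.1 zz -0.000 q [ 0.19  0.28 -0.82  1.69  0.21  1.26  0.72] F [0.7 0.3 0.3] w 1.002
linear [-0.015, 0.055, 0.043] dr [-1.7, -9.8, 20.0] | tcp [0.504 0.243 0.24 ]
```

```bash
python3 -m crank '[{"linear":[-0.015,0.055,0.043],"dr":[-1.7,-9.8,20],"hand":1},{"linear":[-0.015,0.055,0.043],"dr":[-1.7,-9.8,20],"hand":1},{"linear":[-0.015,0.055,0.043],"dr":[-1.7,-9.8,20],"hand":1},{"linear":[-0.015,0.055,0.043],"dr":[-1.7,-9.8,20],"hand":1},{"linear":[-0.015,0.055,0.043],"dr":[-1.7,-9.8,20],"hand":1},{"linear":[-0.015,0.055,0.043],"dr":[-1.7,-9.8,20],"hand":1}]'
python3 - <<'E'
from h import *
st();go((.483,.243,.164),0,20,True)
v=[]
for c in('top','side'):
    im=bot.read_camera(c);X=np.array([(.464,.244,.204),(.551,.244,.011),(.483,.243,.164)])
    q=proj(c,X);print(c,q.round(1).tolist(),[(n,[(np.round(d['xy'],1).tolist(),round(d['score'],2)) for d in bot.place_of(c,n)][:4]) for n in('brush_butt','crock_mouth')])
    x,y=q[2].astype(int);v.append(cv2.resize(im[max(0,y-50):y+50,x-50:x+50],(400,400),interpolation=cv2.INTER_CUBIC))
cv2.imwrite('pics/pre.png',np.hstack(v))
E
```

```text
t: 3.77
eef_pos: [0.5036, 0.2413, 0.2395]
tool_rot: [0.697, -0.696, 0.125, 0.12]
contact_force: [-0.6, 0.3, 0.3]
gripper_width: 0.998
t 3.77 tcp [0.504 0.241 0.239] psi -0.4 tau 19.9 zz 0.001 q [ 0.09  0.58 -0.82  1.49  0.19  1.51  0.82] F [-0.6  0.3  0.3] w 0.998
linear [0.006, 0.097, 0.001] dr [-0.2, -0.4, 0.1] | tcp [0.477 0.243 0.146]
top [[249.0, 242.0], [262.9, 212.6], [252.7, 234.5]] [('brush_butt', [([388.0, 252.5], 0.63), ([194.3, 187.2], 0.61), ([248.9, 244.0], 0.45)]), ('crock_mouth', [])]
side [[341.6, 247.7], [293.6, 313.6], [329.6, 263.1]] [('brush_butt', [([342.6, 249.1], 0.62), ([403.7, 217.5], 0.62)]), ('crock_mouth', [([304.2, 280.4], 0.76)])]
```

View pics/pre.png

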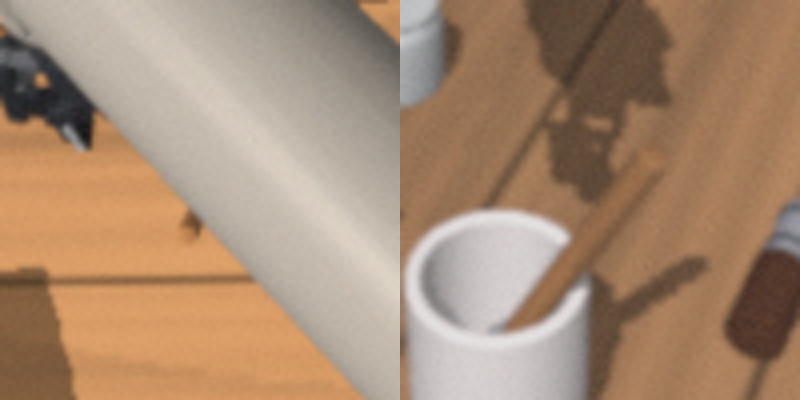

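```bash
python3 -m crank '[{"linear":[0.003,0.03,0.001],"dr":[0,0,0],"hand":1},{"linear":[0.005,0.06,0.001],"dr":[0,0,0],"hand":1},{"linear":[0.006,0.08,0.001],"dr":[0,0,0],"hand":1},{"linear":[0.006,0.096,0.001],"dr":[0,0,0],"hand":1},{"linear":[0.006,0.096,0.001],"dr":[0,0,0],"hand":-1},{"linear":[0.006,0.096,0.001],"dr":[0,0,0],"hand":-1},{"linear":[0.006,0.096,0.001],"dr":[0,0,0],"hand":-1},{"linear":[0.006,0.096,0.001],"dr":[0,0,0],"hand":-1},{"linear":[0.006,0.096,0.001],"dr":[0,0,0],"hand":-1},{"linear":[0.006,0.096,0.001],"dr":[0,0,0],"hand":-1}]' 50
python3 - <<'E'
from h import *
st();go((.478,.243,.29),0,20)
im=bot.read_camera('side')[180:340,230:430];cv2.imwrite('pics/g1.png',cv2.resize(im,(750,600)))
E
```

```text
t: 4.9
eef_pos: [0.4769, 0.2426, 0.1477]
tool_rot: [0.697, -0.696, 0.125, 0.12]
contact_force: [0.1, 0.5, 0.2]
gripper_width: 0.148
t 4.9 tcp [0.477 0.243 0.148] psi -0.3 tau 20.0 zz 0.001 q [ 0.08  0.63 -0.81  1.65  0.23  1.32  0.79] F [0.1 0.5 0.2] w 0.148
linear [-0.048, -0.134, 0.001] dr [-0.2, -0.3, 0.0] | tcp [0.478 0.243 0.29 ]
```

View pics/g1.png

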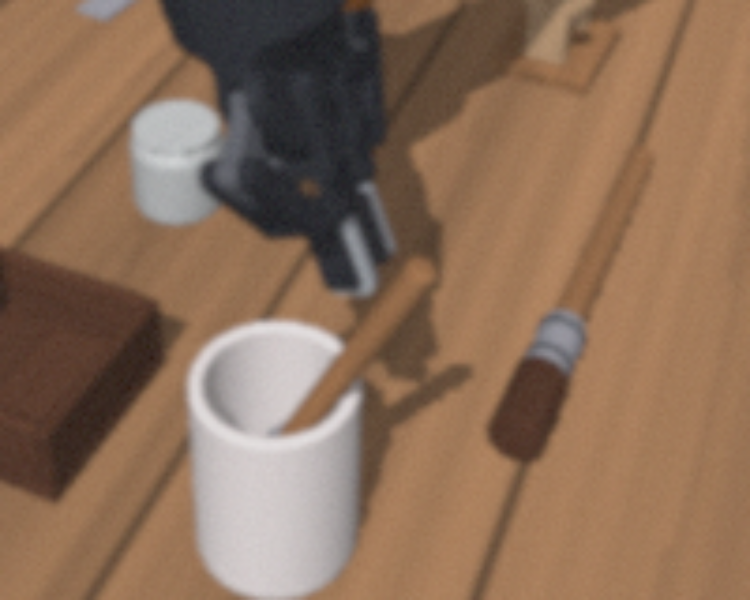

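```bash
python3 -m crank '[{"linear":[0,0,0],"dr":[0,0,0],"hand":-1},{"linear":[0,0,0],"dr":[0,0,0],"hand":-1},{"linear":[0,0,0],"dr":[0,0,0],"hand":-1}]' 50
python3 - <<'E'
from h import *
st();v=[]
p,R=tool()
for c in('side','top'):
    im=bot.read_camera(c)
    q=proj(c,[p,p+R.apply([0,-.019,0]),p+R.apply([0,-.019,.012]),p+R.apply([0,-.019,-.012])]);print(c,q.round(1).tolist())
    for (x,y),k in zip(q,((0,0,255),(0,255,0),(255,0,0),(255,0,0))): cv2.circle(im,(int(round(x)),int(round(y))),1,k,-1)
    x,y=q[1].astype(int);v.append(cv2.resize(im[y-40:y+40,x-40:x+40],(400,400),interpolation=cv2.INTER_CUBIC))
    print([(n,[(np.round(d['xy'],1).tolist(),round(d['score'],2)) for d in bot.place_of(c,n)][:4]) for n in('brush_butt','crock_mouth')])
cv2.imwrite('pics/g2.png',np.hstack(v))
E
```

```text
t: 5.2
eef_pos: [0.4763, 0.2424, 0.147]
tool_rot: [0.697, -0.696, 0.125, 0.121]
contact_force: [-0.3, -0.1, -0.5]
gripper_width: 0.0
t 5.2 tcp [0.476 0.242 0.147] psi -0.3 tau 20.0 zz 0.001 q [ 0.08  0.63 -0.81  1.65  0.23  1.32  0.79] F [-0.3 -0.1 -0.5] w 0.0
side [[333.3, 271.6], [329.9, 262.5], [327.2, 267.3], [332.4, 257.8]]
[('brush_butt', [([400.6, 218.0], 0.77), ([343.4, 246.4], 0.75)]), ('crock_mouth', [([299.6, 282.5], 0.73)])]
top [[254.3, 237.1], [252.9, 234.6], [248.4, 234.7], [257.5, 234.6]]
[('brush_butt', [([248.9, 241.0], 0.57), ([386.7, 252.1], 0.54)]), ('crock_mouth', [])]
```

View pics/g2.png

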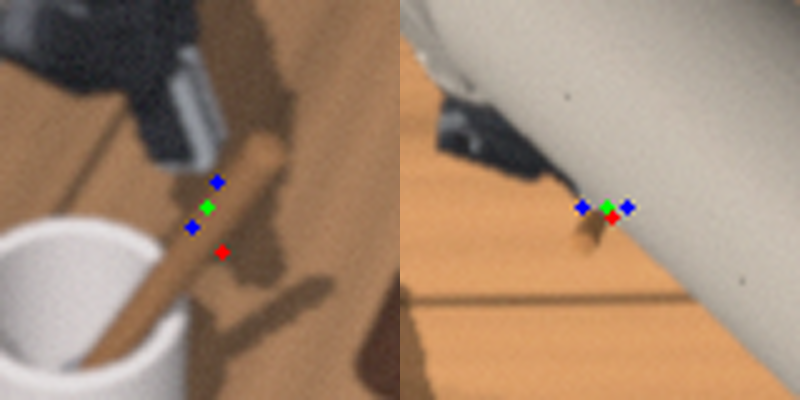

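Run:
```python
from h import *
p,R=tool();print(p)
print(tri((248.5,232),(326.5,255)))
o,d=ray('side',(326.5,255));
for y in(.2,.22,.243,.26): print('plane y',y,(o+d*(y-o[1])/d[1]).round(3))
o,d=ray('top',(248.5,232));
for z in(.14,.165,.19): print('top z',z,(o+d*(z-o[2])/d[2]).round(3))
```

```text
[0.47622887 0.24235907 0.14693406]
(array([0.48813616, 0.24907855, 0.18518512]), [np.float64(0.0014), np.float64(0.0014)])
plane y 0.2 [0.504 0.2   0.138]
plane y 0.22 [0.497 0.22  0.158]
plane y 0.243 [0.489 0.243 0.18 ]
plane y 0.26 [0.483 0.26  0.196]
top z 0.14 [0.49 0.26 0.14]
top z 0.165 [0.49  0.254 0.165]
top z 0.19 [0.489 0.248 0.19 ]
```

```bash
python3 -m crank '[{"linear":[0,0,0],"dr":[0,0,0],"hand":1},{"linear":[0,0,0],"dr":[0,0,0],"hand":1},{"linear":[0,0,0],"dr":[0,0,0],"hand":1},{"linear":[0,0,0],"dr":[0,0,0],"hand":1},{"linear":[0,0,0],"dr":[0,0,0],"hand":1},{"linear":[0,0,0],"dr":[0,0,0],"hand":1},{"linear":[0,0.012,0],"dr":[0,0,0],"hand":1},{"linear":[0,0.025,0],"dr":[0,0,0],"hand":1},{"linear":[0,0.037,0.001],"dr":[0,0,0],"hand":1},{"linear":[0,0.037,0.001],"dr":[0,0,0],"hand":1}]' 50;  python3 -m crank '[{"linear":[0,0,0],"dr":[0,0,0],"hand":-1},{"linear":[0,0,0],"dr":[0,0,0],"hand":-1},{"linear":[0,0,0],"dr":[0,0,0],"hand":-1},{"linear":[0,0,0],"dr":[0,0,0],"hand":-1},{"linear":[0,0,0],"dr":[0,0,0],"hand":-1},{"linear":[0,0,0],"dr":[0,0,0],"hand":-1},{"linear":[0,0,0],"dr":[0,0,0],"hand":-1},{"linear":[0,0,0],"dr":[0,0,0],"hand":-1},{"linear":[0,0,0],"dr":[0,0,0],"hand":-1},{"linear":[0,0,0],"dr":[0,0,0],"hand":-1}]' 50
python3 - <<'E'
from h import *
st();v=[]
p,R=tool();go((.472,.243,.245),0,20)
for c in('side','top'):
    im=bot.read_camera(c)
    x,y=proj(c,[p])[0].astype(int);print(c,x,y);v.append(cv2.resize(im[y-50:y+50,x-50:x+50],(400,400),interpolation=cv2.INTER_CUBIC))
cv2.imwrite('pics/g3.png',np.hstack(v))
E
```

```text
t: 6.33
eef_pos: [0.4611, 0.2426, 0.1097]
tool_rot: [-0.696, 0.696, -0.126, -0.123]
contact_force: [-0.7, -1.0, -0.6]
gripper_width: 0.998
t: 7.17
eef_pos: [0.4639, 0.244, 0.1126]
tool_rot: [0.697, -0.695, 0.125, 0.121]
contact_force: [0.1, 1.8, 3.2]
gripper_width: 0.15
t 7.17 tcp [0.464 0.244 0.113] psi -0.3 tau 20.0 zz 0.001 q [ 0.07  0.66 -0.8   1.7   0.25  1.25  0.77] F [0.1 1.8 3.2] w 0.15
linear [-0.038, -0.127, -0.001] dr [-0.2, -0.3, -0.0] | tcp [0.472 0.243 0.245]
side 339 289
top 256 241
```

View pics/g3.png

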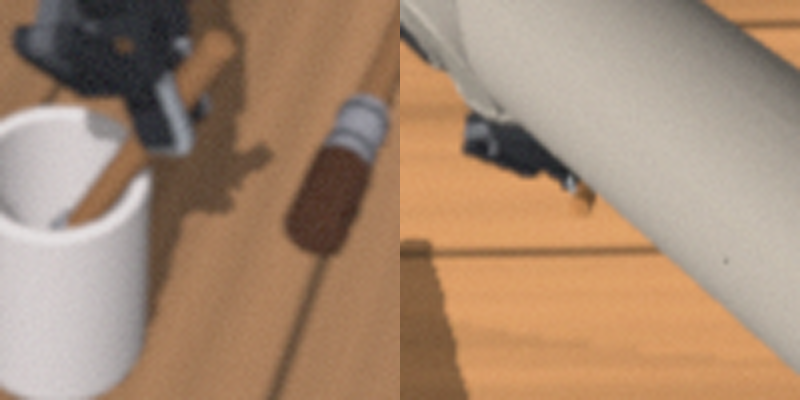

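```bash
python3 -m crank '[{"linear":[0,0,0],"dr":[0,0,0],"hand":-1},{"linear":[0,0,0],"dr":[0,0,0],"hand":-1},{"linear":[-0.007,-0.019,0],"dr":[0,0,0],"hand":-1},{"linear":[-0.014,-0.038,0],"dr":[0,0,0],"hand":-1},{"linear":[-0.021,-0.058,0],"dr":[0,0,0],"hand":-1},{"linear":[-0.034,-0.094,0],"dr":[0,0,0],"hand":-1},{"linear":[-0.048,-0.132,0],"dr":[0,0,0],"hand":-1},{"linear":[-0.055,-0.15,0],"dr":[0,0,0],"hand":-1},{"linear":[-0.055,-0.15,0],"dr":[0,0,0],"hand":-1}]' 60
python3 - <<'E'
from h import *
st();v=[]
p,R=tool()
for c in('side','top'):
    im=bot.read_camera(c)
    print(c,[(n,[(np.round(d['xy'],1).tolist(),round(d['score'],2)) for d in bot.place_of(c,n)][:4]) for n in('brush_butt','brush','brush_tip')])
    x,y=proj(c,[p])[0].astype(int);y=max(y,60);print(x,y);v.append(cv2.resize(im[y-60:y+60,x-60:x+60],(400,400),interpolation=cv2.INTER_CUBIC))
cv2.imwrite('pics/g4.png',np.hstack(v))
E
```

```text
t: 8.02
eef_pos: [0.4646, 0.2441, 0.2759]
tool_rot: [0.698, -0.696, 0.123, 0.119]
contact_force: [0.2, 0.8, -1.3]
gripper_width: 0.144
t 8.02 tcp [0.465 0.244 0.276] psi -0.3 tau 19.7 zz 0.002 q [ 0.11  0.5  -0.86  1.54  0.14  1.53  0.81] F [ 0.2  0.8 -1.3] w 0.144
side [('brush_butt', [([402.2, 219.5], 0.89), ([350.1, 153.3], 0.59)]), ('brush', [([373.2, 274.5], 0.71), ([301.9, 228.4], 0.65), ([248.8, 371.8], 0.56)]), ('brush_tip', [([267.7, 357.6], 0.98), ([290.1, 248.3], 0.89), ([364.8, 297.1], 0.84), ([303.0, 229.0], 0.47)])]
343 209
top [('brush_butt', [([385.0, 255.2], 0.71)]), ('brush', []), ('brush_tip', [])]
242 242
```

View pics/g4.png

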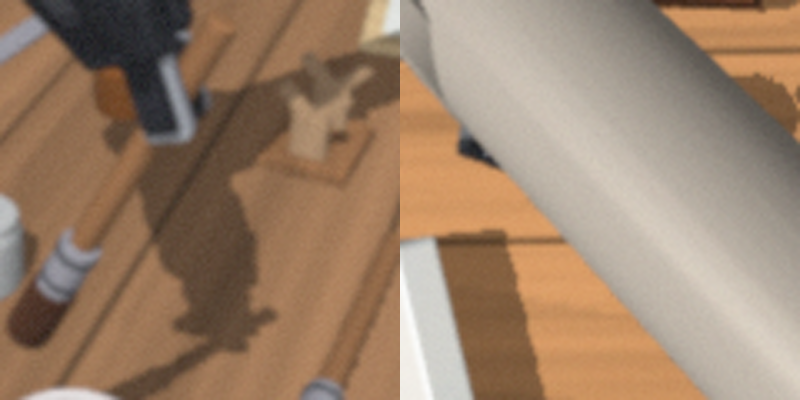

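Run:
```python
from h import *
p,R=tool();z=R.as_matrix()[:,2]
T=[]
for px in((350.1,153.3),(301.9,228.4),(290.1,248.3)):
    o,d=ray('side',px);X=o+d*((p-o)@z)/(d@z);T.append(X);print(X.round(3),'tool',R.inv().apply(X-p).round(4))
print(np.linalg.norm(T[0]-T[2]),np.linalg.norm(T[0]-T[1]))
# fit with known lengths in jaw plane: butt (a,b) angle
def f(q):
    u=np.array([np.cos(q[2]),np.sin(q[2]),0]);b=np.array([q[0],q[1],0])
    return np.concatenate([(proj('side',[p+R.apply(b+l*u)])[0]-m) for l,m in((0,(350.1,153.3)),(.158,(301.9,228.4)),(.21,(290.1,248.3)))])
s=least_squares(f,[-.05,-.05,.8]);print(s.x.round(4),np.degrees(s.x[2]),s.fun.round(1))
# finger tip corner in crop (165,140)/(195,138) -> px
for cr in((150,143),(195,138)):
    px=(343-60+cr[0]*.3,209-60+cr[1]*.3);o,d=ray('side',px);X=o+d*((p-o)@z)/(d@z);print('finger',R.inv().apply(X-p).round(4))
```

```text
[0.46  0.243 0.367] tool [-0.0356 -0.0897  0.    ]
[0.532 0.242 0.22 ] tool [0.0819 0.0236 0.    ]
[0.554 0.242 0.171] tool [ 0.1197  0.0619 -0.    ]
0.21695726468840534 0.16317793935162286
[-0.0335 -0.0878  0.7719] 44.22564992354138 [-1.1  1.5  0.9 -0.7  0.7 -1.6]
finger [ 0.0151 -0.0363 -0.    ]
finger [-0.0064 -0.0365  0.    ]
```

```bash
sed -i 's/pos=pos+.019/pos=pos+.055/' h.py; python3 -c "
from h import *
st();go((.513,-.186,.19),-93,-44.2,True)"
```

```text
t 8.42 tcp [0.463 0.243 0.271] psi -0.4 tau 20.2 zz -0.000 q [ 0.11  0.5  -0.86  1.55  0.14  1.52  0.81] F [ 0.5 -0.4 -1.4] w 0.14
linear [0.089, 0.095, -0.467] dr [-20.1, 94.6, -49.1] | tcp [ 0.511 -0.224  0.151]
```

```bash
python3 -m crank '[{"linear":[0.089,0.095,-0.467],"dr":[-20.1,94.6,-49.1],"hand":-1},{"linear":[0.089,0.095,-0.467],"dr":[-20.1,94.6,-49.1],"hand":-1},{"linear":[0.089,0.095,-0.467],"dr":[-20.1,94.6,-49.1],"hand":-1},{"linear":[0.089,0.095,-0.467],"dr":[-20.1,94.6,-49.1],"hand":-1},{"linear":[0.089,0.095,-0.467],"dr":[-20.1,94.6,-49.1],"hand":-1},{"linear":[0.089,0.095,-0.467],"dr":[-20.1,94.6,-49.1],"hand":-1},{"linear":[0.089,0.095,-0.467],"dr":[-20.1,94.6,-49.1],"hand":-1},{"linear":[0.089,0.095,-0.467],"dr":[-20.1,94.6,-49.1],"hand":-1},{"linear":[0.089,0.095,-0.467],"dr":[-20.1,94.6,-49.1],"hand":-1},{"linear":[0.089,0.095,-0.467],"dr":[-20.1,94.6,-49.1],"hand":-1}]' ; python3 -c "
from h import *
st();go((.513,-.186,.19),-93,-44.2,True)"
```

```text
t: 9.25
eef_pos: [0.5043, -0.16, 0.1685]
tool_rot: [-0.456, 0.734, -0.26, 0.43]
contact_force: [0.3, -0.5, -1.3]
gripper_width: 0.141
t 9.25 tcp [ 0.504 -0.16   0.169] psi -57.4 tau -23.8 zz -0.213 q [ 0.25  0.3  -0.45  2.01  0.69  1.06 -0.07] F [ 0.3 -0.5 -1.3] w 0.141
linear [0.046, 0.045, -0.019] dr [-6.9, 31.8, -16.6] | tcp [ 0.511 -0.224  0.151]
```

```bash
python3 -m crank '[{"linear":[0.046,0.045,-0.019],"dr":[-6.9,31.8,-16.6],"hand":-1},{"linear":[0.046,0.045,-0.019],"dr":[-6.9,31.8,-16.6],"hand":-1},{"linear":[0.046,0.045,-0.019],"dr":[-6.9,31.8,-16.6],"hand":-1},{"linear":[0.046,0.045,-0.019],"dr":[-6.9,31.8,-16.6],"hand":-1},{"linear":[0.046,0.045,-0.019],"dr":[-6.9,31.8,-16.6],"hand":-1},{"linear":[0.046,0.045,-0.019],"dr":[-6.9,31.8,-16.6],"hand":-1},{"linear":[0.046,0.045,-0.019],"dr":[-6.9,31.8,-16.6],"hand":-1}]'
python3 - <<'E'
from h import *
st();go((.513,-.186,.069),-93,-44.2,True)
p,R=tool()
for c in('side','top'):
    im=bot.read_camera(c)
    print(c,[(n,[(np.round(d['xy'],1).tolist(),round(d['score'],2)) for d in bot.place_of(c,n)][:4]) for n in('brush_butt','brush','brush_tip','rest_mid')])
    X=p+R.apply([[-.0335,-.0878,0],[.0798,.0223,0],[.117,.0585,0]]);print(proj(c,X).round(1).tolist(),X.round(3).tolist())
    x,y=proj(c,[(.51,-.245,.1)])[0].astype(int);y=max(y,60);cv2.imwrite(f'pics/r_{c}.png',im)
    v=im[y-60:y+60,x-60:x+60];v=cv2.resize(v,(400,400),interpolation=cv2.INTER_CUBIC);w=v if c=='side' else np.hstack([w,v]);print(x,y)
cv2.imwrite('pics/r1.png',w)
E
```

```text
t: 9.83
eef_pos: [0.5119, -0.2211, 0.1493]
tool_rot: [-0.261, 0.647, -0.292, 0.655]
contact_force: [-0.1, 0.7, -0.4]
gripper_width: 0.141
t 9.83 tcp [ 0.512 -0.221  0.149] psi -92.2 tau -44.0 zz -0.007 q [ 0.06  0.45 -0.29  2.02  0.95  1.19 -0.87] F [-0.1  0.7 -0.4] w 0.141
linear [-0.081, 0.088, 0.0] dr [-0.0, 0.6, -0.2] | tcp [ 0.511 -0.224  0.03 ]
side [('brush_butt', [([401.5, 218.5], 0.84), ([373.0, 148.1], 0.43)]), ('brush', [([251.6, 369.2], 0.86), ([304.1, 324.7], 0.62)]), ('brush_tip', [([268.5, 357.9], 0.74), ([366.2, 298.3], 0.67), ([397.6, 120.2], 0.43)]), ('rest_mid', [([381.2, 181.2], 0.61)])]
[[371.8, 149.8], [389.3, 126.7], [394.2, 120.2]] [[0.516, -0.136, 0.189], [0.509, -0.294, 0.189], [0.507, -0.346, 0.188]]
381 163
top [('brush_butt', [([404.0, 217.0], 0.74), ([194.1, 188.4], 0.74)]), ('brush', [([462.7, 217.9], 0.88), ([316.4, 250.3], 0.6), ([220.7, 203.4], 0.51)]), ('brush_tip', [([482.0, 220.5], 0.88), ([293.4, 248.9], 0.73), ([232.1, 215.5], 0.5)]), ('rest_mid', [([274.6, 166.1], 0.73), ([426.1, 219.0], 0.69), ([259.8, 222.1], 0.69)])]
[[398.8, 218.8], [460.6, 220.4], [480.9, 220.9]] [[0.516, -0.136, 0.189], [0.509, -0.294, 0.189], [0.507, -0.346, 0.188]]
431 221
```

View pics/r1.png

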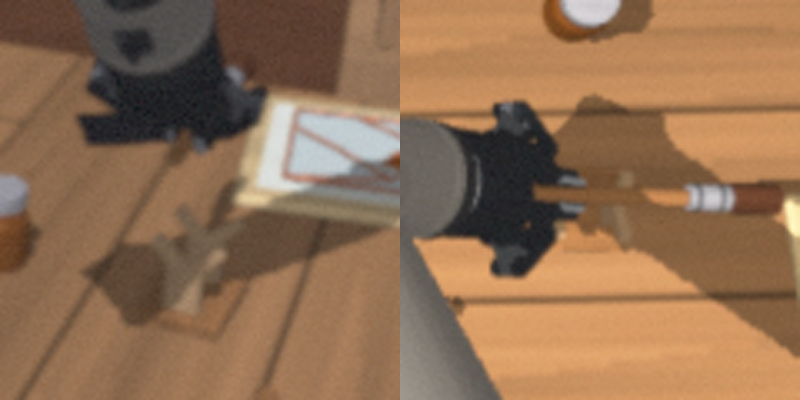

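```bash
python3 -m crank '[{"linear":[-0.021,0.022,0],"dr":[0,0.6,0],"hand":-1},{"linear":[-0.042,0.043,0],"dr":[0,0.6,0],"hand":-1},{"linear":[-0.056,0.057,0],"dr":[0,0.6,0],"hand":-1},{"linear":[-0.067,0.069,0],"dr":[0,0.6,0],"hand":-1},{"linear":[-0.074,0.076,0],"dr":[0,0.6,0],"hand":-1},{"linear":[-0.078,0.080,0],"dr":[0,0.6,0],"hand":-1},{"linear":[-0.080,0.082,0],"dr":[0,0.6,0],"hand":-1},{"linear":[-0.082,0.084,0],"dr":[0,0.6,0],"hand":-1},{"linear":[-0.082,0.084,0],"dr":[0,0.6,0],"hand":-1}]'
python3 - <<'E'
from h import *
st();go((.513,-.184,.069),-93,-44.2,True)
p,R=tool()
for c in('side','top'):
    im=bot.read_camera(c)
    print(c,[(n,[(np.round(d['xy'],1).tolist(),round(d['score'],2)) for d in bot.place_of(c,n)][:4]) for n in('brush_butt','brush','brush_tip','rest_mid')])
    X=p+R.apply([[-.0335,-.0878,0],[.0798,.0223,0],[.117,.0585,0]]);print(proj(c,X).round(1).tolist(),X.round(3).tolist())
    x,y=proj(c,[(.51,-.245,.07)])[0].astype(int);print(x,y)
    v=im[y-45:y+45,x-45:x+45];v=cv2.resize(v,(400,400),interpolation=cv2.INTER_CUBIC);w=v if c=='side' else np.hstack([w,v])
cv2.imwrite('pics/r2.png',w)
E
```

```text
t: 11.08
eef_pos: [0.5116, -0.222, 0.0337]
tool_rot: [-0.258, 0.641, -0.293, 0.66]
contact_force: [-1.2, -0.3, 0.4]
gripper_width: 0.142
t 11.08 tcp [ 0.512 -0.222  0.034] psi -93.5 tau -44.1 zz 0.005 q [ 0.03  0.65 -0.25  2.05  1.09  1.08 -1.11] F [-1.2 -0.3  0.4] w 0.142
linear [-0.003, 0.003, -0.001] dr [-0.0, -0.4, -0.1] | tcp [ 0.511 -0.222  0.03 ]
side [('brush_butt', [([400.7, 219.2], 0.87), ([367.4, 190.3], 0.53)]), ('brush', [([252.9, 370.9], 0.83), ([376.0, 277.4], 0.64), ([384.5, 164.8], 0.59), ([389.6, 154.8], 0.25)]), ('brush_tip', [([364.2, 295.5], 0.87), ([270.3, 357.8], 0.59), ([391.6, 158.7], 0.52)]), ('rest_mid', [([382.3, 177.6], 0.64)])]
[[367.7, 190.3], [385.3, 164.1], [390.3, 156.7]] [[0.516, -0.137, 0.073], [0.507, -0.295, 0.073], [0.504, -0.346, 0.073]]
380 172
top [('brush_butt', [([393.8, 220.0], 0.69), ([195.7, 187.3], 0.58)]), ('brush', [([316.3, 245.4], 0.85), ([394.9, 221.0], 0.69), ([448.7, 221.0], 0.68), ([221.0, 200.4], 0.6)]), ('brush_tip', [([465.8, 220.5], 0.91), ([230.3, 212.0], 0.7)]), ('rest_mid', [([427.1, 220.2], 0.82)])]
[[391.3, 220.7], [446.4, 222.8], [464.5, 223.4]] [[0.516, -0.137, 0.073], [0.507, -0.295, 0.073], [0.504, -0.346, 0.073]]
428 222
```

View pics/r2.png

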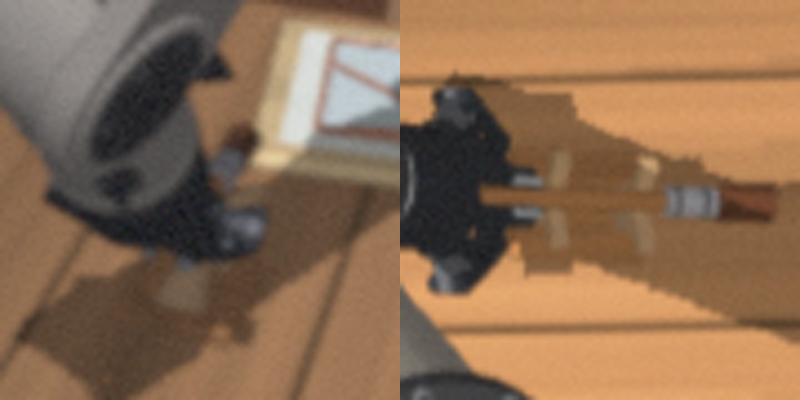

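```bash
python3 -m crank '[{"linear":[-0.003,0.003,0],"dr":[0,0,0],"hand":-1},{"linear":[-0.004,0.004,0],"dr":[0,0,0],"hand":-1},{"linear":[-0.004,0.004,0],"dr":[0,0,0],"hand":-0.6},{"linear":[-0.004,0.004,0],"dr":[0,0,0],"hand":-0.5},{"linear":[-0.004,0.004,0],"dr":[0,0,0],"hand":-0.2},{"linear":[-0.004,0.004,0],"dr":[0,0,0],"hand":0.2},{"linear":[-0.004,0.004,0],"dr":[0,0,0],"hand":0.2},{"linear":[-0.004,-0.02,0],"dr":[0,0,0],"hand":0.2},{"linear":[-0.004,-0.06,0],"dr":[0,0,0],"hand":0.2},{"linear":[-0.004,-0.1,0],"dr":[0,0,0],"hand":0.2}]'
python3 - <<'E'
from h import *
st()
for c in('side','top'):
    im=bot.read_camera(c);cv2.imwrite(f'pics/r3{c}.png',im)
    for n in('brush_butt','brush','brush_tip'): print(c,n,[(np.round(d['xy'],1).tolist(),round(d['score'],2),atz(c,d['xy'],.065).round(3)[:2].tolist()) for d in bot.place_of(c,n)][:4])
E
```

```text
t: 12.42
eef_pos: [0.5138, -0.1498, 0.1026]
tool_rot: [-0.257, 0.642, -0.294, 0.659]
contact_force: [0.8, 0.5, 0.5]
gripper_width: 0.601
t 12.42 tcp [ 0.514 -0.15   0.103] psi -93.5 tau -44.1 zz 0.002 q [-0.05  0.54 -0.32  2.01  0.93  1.22 -1.04] F [0.8 0.5 0.5] w 0.601
side brush_butt [([370.6, 190.3], 0.63, [0.512, -0.153]), ([399.9, 221.3], 0.63, [0.414, -0.049])]
side brush [([250.4, 372.1], 0.96, [0.545, 0.405]), ([385.2, 166.2], 0.72, [0.507, -0.297]), ([377.7, 273.0], 0.72, [0.421, 0.134]), ([278.0, 235.0], 0.32, [0.652, 0.104])]
side brush_tip [([365.6, 297.4], 0.84, [0.426, 0.202]), ([269.6, 356.7], 0.83, [0.531, 0.372]), ([394.3, 156.1], 0.65, [0.496, -0.371])]
top brush_butt [([393.8, 220.8], 0.92, [0.516, -0.146]), ([385.0, 253.7], 0.72, [0.422, -0.117]), ([194.4, 190.0], 0.57, [0.618, 0.437])]
top brush [([448.4, 221.3], 0.79, [0.512, -0.303]), ([332.8, 164.4], 0.46, [0.685, 0.028]), ([220.4, 205.0], 0.45, [0.572, 0.359])]
top brush_tip [([466.0, 225.3], 0.87, [0.499, -0.354]), ([231.9, 212.8], 0.57, [0.548, 0.325]), ([292.2, 249.1], 0.51, [0.44, 0.15])]
```

```bash
python3 -c "
from h import *
st();go((.507,-.304,.185),-93.5,25,True)"
```

```text
t 12.82 tcp [ 0.514 -0.151  0.101] psi -93.5 tau -44.1 zz 0.002 q [-0.05  0.55 -0.32  2.01  0.93  1.22 -1.04] F [-0.  -0.5 -0.8] w 0.599
linear [0.117, 0.066, 0.002] dr [-0.2, 0.1, 69.1] | tcp [ 0.508 -0.281  0.135]
```

```bash
python3 -m crank '[{"linear":[0.02,-0.03,0],"dr":[0,0,0],"hand":0.2},{"linear":[0.117,0.066,0.002],"dr":[-0.2,0,69],"hand":0.2},{"linear":[0.117,0.066,0.002],"dr":[-0.2,0,69],"hand":0.2},{"linear":[0.117,0.066,0.002],"dr":[-0.2,0,69],"hand":0.2},{"linear":[0.117,0.066,0.002],"dr":[-0.2,0,69],"hand":0.2},{"linear":[0.117,0.066,0.002],"dr":[-0.2,0,69],"hand":0.2},{"linear":[0.117,0.066,0.002],"dr":[-0.2,0,69],"hand":0.2},{"linear":[0.117,0.066,0.002],"dr":[-0.2,0,69],"hand":0.2},{"linear":[0.117,0.066,0.002],"dr":[-0.2,0,69],"hand":0.2},{"linear":[0.117,0.066,0.002],"dr":[-0.2,0,69],"hand":0.2}]' ; python3 -c "
from h import *
st();go((.507,-.304,.065),-93.5,25,True)"
```

```text
t: 13.65
eef_pos: [0.5093, -0.2811, 0.1369]
tool_rot: [0.559, -0.4, 0.582, -0.435]
contact_force: [1.0, -0.1, -0.3]
gripper_width: 0.6
t 13.65 tcp [ 0.509 -0.281  0.137] psi -93.4 tau 17.7 zz 0.002 q [ 0.93  0.54 -0.51  1.69 -0.03  1.09  0.43] F [ 1.  -0.1 -0.3] w 0.6
linear [0.037, 0.116, -0.001] dr [-0.1, 0.1, 7.3] | tcp [ 0.508 -0.281  0.015]
```

```bash
python3 -m crank '[{"linear":[0,0,0],"dr":[0,0,7.3],"hand":0.2},{"linear":[0.008,0.025,0],"dr":[0,0,7.3],"hand":0.2},{"linear":[0.018,0.055,-0.001],"dr":[0,0,7.3],"hand":0.2},{"linear":[0.026,0.083,-0.001],"dr":[0,0,7.3],"hand":0.2},{"linear":[0.032,0.1,-0.001],"dr":[0,0,7.3],"hand":0.2},{"linear":[0.037,0.116,-0.001],"dr":[0,0,7.3],"hand":0.2},{"linear":[0.037,0.116,-0.001],"dr":[0,0,7.3],"hand":0.2},{"linear":[0.037,0.116,-0.001],"dr":[0,0,7.3],"hand":0.2}]'
python3 - <<'E'
from h import *
st();go((.507,-.304,.065),-93.5,25,True)
for c in('top',):
    im=bot.read_camera(c)
    for n in('brush_butt','brush','brush_tip'): print(c,n,[(np.round(d['xy'],1).tolist(),round(d['score'],2),atz(c,d['xy'],.065).round(3)[:2].tolist()) for d in bot.place_of(c,n)][:4])
    x,y=proj(c,[(.51,-.26,.07)])[0].astype(int)
    cv2.imwrite('pics/r4.png',cv2.resize(im[y-45:y+45,x-45:x+45],(500,500),interpolation=cv2.INTER_CUBIC))
E
```

```text
t: 14.32
eef_pos: [0.5071, -0.28, 0.0131]
tool_rot: [0.583, -0.364, 0.607, -0.398]
contact_force: [-0.4, -0.4, 0.4]
gripper_width: 0.599
t 14.32 tcp [ 0.507 -0.28   0.013] psi -93.4 tau 24.8 zz -0.003 q [ 0.97  0.76 -0.5   1.7  -0.05  0.96  0.53] F [-0.4 -0.4  0.4] w 0.599
linear [-0.0, -0.002, 0.001] dr [0.2, 0.1, 0.2] | tcp [ 0.508 -0.281  0.015]
top brush_butt [([394.5, 216.8], 0.84, [0.528, -0.148]), ([385.7, 251.7], 0.61, [0.428, -0.119]), ([195.2, 189.2], 0.55, [0.62, 0.434])]
top brush [([446.9, 223.2], 0.67, [0.506, -0.299]), ([273.3, 165.8], 0.66, [0.685, 0.203]), ([315.5, 248.6], 0.57, [0.44, 0.082]), ([221.0, 201.7], 0.53, [0.581, 0.357])]
top brush_tip [([465.4, 223.3], 0.72, [0.505, -0.352]), ([291.7, 248.3], 0.57, [0.442, 0.151])]
```

View pics/r4.png

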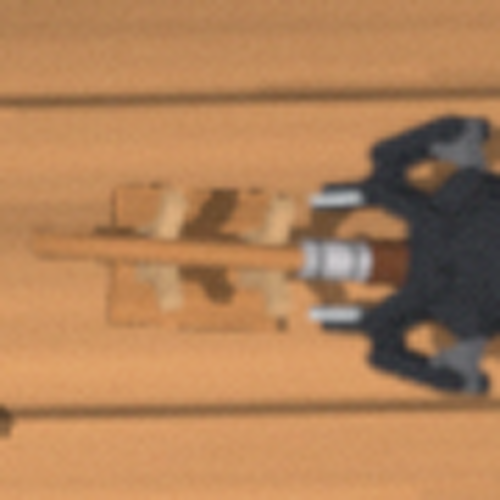

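```bash
python3 -m crank '[{"linear":[0,0,0],"dr":[0,0,0],"hand":-1},{"linear":[0,0,0],"dr":[0,0,0],"hand":-1},{"linear":[0,0,0],"dr":[0,0,0],"hand":-1},{"linear":[0,0,0],"dr":[0,0,0],"hand":-1},{"linear":[0,0,0],"dr":[0,0,0],"hand":-1},{"linear":[0,0,0],"dr":[0,0,0],"hand":-1},{"linear":[0,0,0],"dr":[0,0,0],"hand":-1},{"linear":[-0.009,-0.018,0],"dr":[0,0,0],"hand":-1},{"linear":[-0.021,-0.045,0],"dr":[0,0,0],"hand":-1},{"linear":[-0.034,-0.073,0],"dr":[0,0,0],"hand":-1}]' 60 ; python3 -c "
from h import *
st();go((.50,-.1,.30),-40,-15,True)"
```

```text
t: 15.35
eef_pos: [0.5084, -0.2788, 0.0949]
tool_rot: [0.584, -0.364, 0.607, -0.398]
contact_force: [0.4, 1.1, -0.5]
gripper_width: 0.226
t 15.35 tcp [ 0.508 -0.279  0.095] psi -93.3 tau 24.7 zz -0.001 q [ 0.98  0.65 -0.52  1.67 -0.09  1.09  0.51] F [ 0.4  1.1 -0.5] w 0.226
linear [-0.218, -0.067, -0.007] dr [-4.6, -54.1, -36.8] | tcp [ 0.511 -0.109  0.247]
```

```bash
python3 -m crank '[{"linear":[-0.034,-0.073,0],"dr":[0,0,0],"hand":-1},{"linear":[-0.218,-0.067,-0.007],"dr":[-4.6,-54,-36.8],"hand":-1},{"linear":[-0.218,-0.067,-0.007],"dr":[-4.6,-54,-36.8],"hand":-1},{"linear":[-0.218,-0.067,-0.007],"dr":[-4.6,-54,-36.8],"hand":-1},{"linear":[-0.218,-0.067,-0.007],"dr":[-4.6,-54,-36.8],"hand":-1},{"linear":[-0.218,-0.067,-0.007],"dr":[-4.6,-54,-36.8],"hand":-1},{"linear":[-0.218,-0.067,-0.007],"dr":[-4.6,-54,-36.8],"hand":-1},{"linear":[-0.218,-0.067,-0.007],"dr":[-4.6,-54,-36.8],"hand":-1},{"linear":[-0.218,-0.067,-0.007],"dr":[-4.6,-54,-36.8],"hand":-1},{"linear":[-0.218,-0.067,-0.007],"dr":[-4.6,-54,-36.8],"hand":-1}]' ; python3 -c "
from h import *
st();go((.531+.05,.246+.02,.33),20,-43,True)"
```

```text
t: 16.18
eef_pos: [0.5123, -0.1077, 0.2476]
tool_rot: [-0.628, 0.688, -0.157, 0.328]
contact_force: [-0.4, -0.1, -0.6]
gripper_width: 0.225
t 16.18 tcp [ 0.512 -0.108  0.248] psi -40.6 tau -14.7 zz 0.004 q [ 0.69  0.11 -0.76  1.99  0.32  0.91  0.63] F [-0.4 -0.1 -0.6] w 0.225
linear [-0.156, -0.083, 0.362] dr [29.3, -53.6, -25.5] | tcp [0.616 0.279 0.29 ]
```

```bash
python3 -m crank '[{"linear":[-0.156,-0.083,0.362],"dr":[29.3,-53.6,-25.5],"hand":-1},{"linear":[-0.156,-0.083,0.362],"dr":[29.3,-53.6,-25.5],"hand":-1},{"linear":[-0.156,-0.083,0.362],"dr":[29.3,-53.6,-25.5],"hand":-1},{"linear":[-0.156,-0.083,0.362],"dr":[29.3,-53.6,-25.5],"hand":-1},{"linear":[-0.156,-0.083,0.362],"dr":[29.3,-53.6,-25.5],"hand":-1},{"linear":[-0.156,-0.083,0.362],"dr":[29.3,-53.6,-25.5],"hand":-1},{"linear":[-0.156,-0.083,0.362],"dr":[29.3,-53.6,-25.5],"hand":-1},{"linear":[-0.156,-0.083,0.362],"dr":[29.3,-53.6,-25.5],"hand":-1},{"linear":[-0.156,-0.083,0.362],"dr":[29.3,-53.6,-25.5],"hand":-1},{"linear":[-0.156,-0.083,0.362],"dr":[29.3,-53.6,-25.5],"hand":-1}]'
python3 - <<'E'
from h import *
st()
p,R=tool();L={}
for c in('side','top'):
    im=bot.read_camera(c);cv2.imwrite(f'pics/f_{c}.png',im)
    for n in('brush_butt','brush','brush_tip','crock_mouth','crock'): print(c,n,[(np.round(d['xy'],1).tolist(),round(d['score'],2)) for d in bot.place_of(c,n)][:4])
    G=p-.055*R.as_matrix()[:,1];u=R.apply([np.cos(np.radians(25)),-np.sin(np.radians(25)),0]);X=[G-.16*u,G-.002*u,G+.05*u];print('pred',proj(c,X).round(1).tolist(),np.round(X,3).tolist())
go((.531+.05,.246+.02,.33),20,-43,True)
E
```

```text
t: 17.02
eef_pos: [0.6174, 0.2795, 0.2888]
tool_rot: [0.694, -0.602, -0.369, -0.141]
contact_force: [-0.4, -1.6, -1.2]
gripper_width: 0.226
t 17.02 tcp [0.617 0.279 0.289] psi 19.9 tau -43.0 zz 0.003 q [ 0.27  0.17 -0.95  2.06  0.97  0.39  0.49] F [-0.4 -1.6 -1.2] w 0.226
side brush_butt [([311.1, 243.9], 0.83), ([402.3, 221.1], 0.6)]
side brush [([250.5, 371.2], 0.97), ([262.6, 170.7], 0.96), ([376.1, 274.3], 0.64)]
side brush_tip [([366.4, 299.1], 0.85), ([246.8, 142.5], 0.73), ([270.9, 357.4], 0.7)]
side crock_mouth []
side crock [([304.9, 325.4], 0.85), ([383.3, 180.8], 0.67)]
pred [[304.5, 249.9], [261.9, 170.2], [245.0, 138.6]] [[0.526, 0.246, 0.181], [0.582, 0.266, 0.327], [0.6, 0.273, 0.375]]
top brush_butt [([388.8, 251.4], 0.91), ([195.4, 189.0], 0.63), ([254.0, 219.9], 0.49), ([422.7, 222.6], 0.16)]
top brush [([316.5, 246.6], 0.9), ([228.8, 188.2], 0.67)]
top brush_tip [([288.9, 249.8], 0.59), ([220.3, 175.6], 0.5)]
top crock_mouth [([254.2, 216.6], 0.8), ([217.2, 174.5], 0.49)]
top crock [([261.1, 223.7], 0.76)]
pred [[250.1, 218.0], [226.7, 189.5], [217.1, 177.8]] [[0.526, 0.246, 0.181], [0.582, 0.266, 0.327], [0.6, 0.273, 0.375]]
linear [-0.001, -0.001, 0.004] dr [0.2, -0.5, -0.1] | tcp [0.616 0.279 0.29 ]
```

```bash
cat >> h.py <<'E'
def fit(m):
    "m: list of (camera, distance from butt, pixel); returns butt, unit axis, residuals"
    w=lambda q:np.array([np.sin(q[3])*np.cos(q[4]),np.sin(q[3])*np.sin(q[4]),np.cos(q[3])])
    f=lambda q:np.concatenate([proj(c,[q[:3]+l*w(q)])[0]-px for c,l,px in m])
    s=least_squares(f,[.52,.246,.18,.4,.35],loss='soft_l1');return s.x[:3],w(s.x),f(s.x).round(1)
E
python3 - <<'E'
from h import *
b,u,e=fit([('side',0,(311.1,243.9)),('side',.158,(262.6,170.7)),('side',.21,(246.8,142.5)),('top',0,(254,219.9)),('top',.158,(228.8,188.2)),('top',.21,(220.3,175.6))])
print(b.round(4),u.round(3),'lean',np.degrees(np.arccos(u[2])),'az',np.degrees(np.arctan2(u[1],u[0])),e)
p,R=tool();print('butt in tool',R.inv().apply(b-p).round(4),'u',R.inv().apply(u).round(3))
print('mouth',tri((254.9,216.8),(303.5,281.5)), atz('top',(254.9,216.8),.111),atz('top',(261.1,223.7),0))
# crock centre from segmentation of top image before (r_top, unobstructed rim)
d=bot.cut_out('side','crock');print([ (x['score'],np.round(x['extent'])) for x in d][:1])
a=cv2.imread('pics/f_side.png')[130:350,200:350];c=cv2.imread('pics/f_top.png')[150:260,195:300]
cv2.imwrite('pics/f1.png',np.hstack([cv2.resize(a,(409,600),interpolation=cv2.INTER_CUBIC),cv2.resize(c[:,:70],(382,600),interpolation=cv2.INTER_CUBIC)]))
E
```

```text
[0.5203 0.2321 0.1807] [0.401 0.178 0.898] lean 26.042745042775064 az 23.917768228525993 [-0.1  1.5  0.3  0.1 -3.  -1.3  1.6  0.1  1.2  0.5 -0.7  0.4]
butt in tool [-0.1529  0.0067 -0.0087] u [ 0.932 -0.36   0.036]
mouth (array([0.53042265, 0.24776341, 0.10856566]), [np.float64(0.0025), np.float64(0.0025)]) [0.53266284 0.24806025 0.111     ] [0.51745372 0.25156896 0.        ]
[(0.97, array([281., 266., 327., 340.]))]
```

View pics/f1.png

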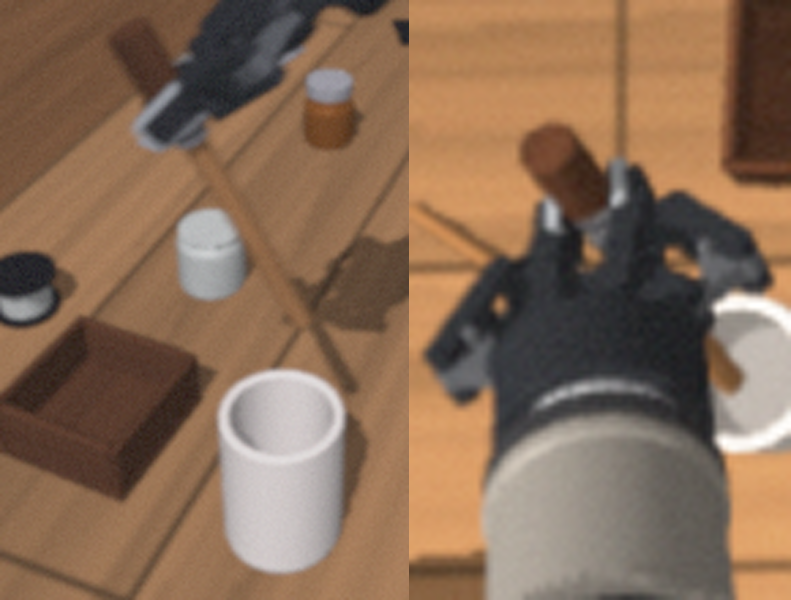

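Run:
```python
from h import *
tip=tri((220.3,175.6),(247.3,142.6));print('tip',tip)
for s in((311.1,244),(328,271)):
    X=tri((254.5,220.3),s);print(s,X,'len',np.linalg.norm(X[0]-tip[0]))
for z in(.15,.165,.18,.195): print(z,atz('top',(254.5,220.3),z).round(4),proj('side',atz('top',(254.5,220.3),z)).round(1))
im=cv2.imread('pics/f_side.png')
d=bot.cut_out('side','brush')
for x in d: print(x['score'],np.round(x['extent']))
```

```text
tip (array([0.60339008, 0.26740039, 0.36721674]), [np.float64(0.0026), np.float64(0.0026)])
(311.1, 244) (array([0.51934539, 0.23388924, 0.18546829]), [np.float64(0.0), np.float64(0.0)]) len 0.20302465113598342
(328, 271) (array([0.50476813, 0.23904958, 0.13889882]), [np.float64(0.0173), np.float64(0.0173)]) len 0.25031806268825263
0.15 [0.521  0.2412 0.15  ] [[308.5 262.6]]
0.165 [0.5203 0.2381 0.165 ] [[309.6 254.8]]
0.18 [0.5196 0.235  0.18  ] [[310.7 246.9]]
0.195 [0.5189 0.2319 0.195 ] [[311.9 238.9]]
0.9 [196. 356. 270. 400.]
0.68 [237. 135. 314. 252.]
0.48 [263. 207. 290. 241.]
```

```bash
cat >> h.py <<'E'
BT=np.array([-.154,.0066,-.0065]);
def setbutt(bt,ut,pos_z,psi,tau,s=.018,c=(.531,.247)):
    T=rot(psi,tau);u=T@ut;h=u[:2]/np.linalg.norm(u[:2]);b=np.r_[np.array(c)-s*h,pos_z]
    print('lean %.1f az %.1f'%(np.degrees(np.arccos(u[2])),np.degrees(np.arctan2(u[1],u[0]))),'grip z',(b+.16*u).round(3));go(b-T@bt,psi,tau)
E
python3 - <<'E'
from h import *
p,R=tool();b=np.array([.5195,.2345,.182]);bt=R.inv().apply(b-p);t=np.array([.6035,.2685,.370]);ut=R.inv().apply(t-b);ut/=np.linalg.norm(ut)
print(bt.round(4).tolist(),ut.round(4).tolist())
for tau in(-46,-49): setbutt(bt,ut,.19,-40,tau)
E
```

```text
[-0.152, 0.0058, -0.0064] [0.931, -0.3644, 0.0217]
lean 22.7 az -36.8 grip z [0.566 0.221 0.338]
linear [-0.024, -0.041, -0.067] dr [-41.8, 42.4, -2.9] | tcp [0.598 0.198 0.303]
lean 19.7 az -36.3 grip z [0.56  0.226 0.341]
linear [-0.023, -0.047, -0.062] dr [-43.0, 41.3, -5.6] | tcp [0.594 0.201 0.309]
```

```bash
python3 -m crank '[{"linear":[-0.023,-0.047,-0.062],"dr":[-43,41.3,-5.6],"hand":-1},{"linear":[-0.023,-0.047,-0.062],"dr":[-43,41.3,-5.6],"hand":-1},{"linear":[-0.023,-0.047,-0.062],"dr":[-43,41.3,-5.6],"hand":-1},{"linear":[-0.023,-0.047,-0.062],"dr":[-43,41.3,-5.6],"hand":-1},{"linear":[-0.023,-0.047,-0.062],"dr":[-43,41.3,-5.6],"hand":-1},{"linear":[-0.023,-0.047,-0.062],"dr":[-43,41.3,-5.6],"hand":-1},{"linear":[-0.023,-0.047,-0.062],"dr":[-43,41.3,-5.6],"hand":-1},{"linear":[-0.023,-0.047,-0.062],"dr":[-43,41.3,-5.6],"hand":-1},{"linear":[-0.023,-0.047,-0.062],"dr":[-43,41.3,-5.6],"hand":-1},{"linear":[-0.023,-0.047,-0.062],"dr":[-43,41.3,-5.6],"hand":-1}]'
python3 - <<'E'
from h import *
st()
p,R=tool();bt=np.array([-.152,.0058,-.0064]);ut=np.array([.931,-.3644,.0217])
b=p+R.apply(bt);u=R.apply(ut);m=[]
for c in('side','top'):
    im=bot.read_camera(c);cv2.imwrite(f'pics/h_{c}.png',im)
    for n,l in(('brush_butt',0),('brush',.158),('brush_tip',.21),('crock_mouth',None),('crock',None)):
        D=[(d['xy'],d['score']) for d in bot.place_of(c,n)]
        if l is None: print(c,n,[np.round(x,1).tolist() for x,_ in D[:2]]);continue
        q=proj(c,[b+l*u])[0];D=[(np.round(x,1).tolist(),round(sc,2)) for x,sc in D if np.linalg.norm(x-q)<22];print(c,n,'pred',q.round(1),D)
        if D: m.append((c,l,D[0][0]))
B,U,e=fit(m);print('pred',b.round(4),u.round(3),'fit',B.round(4),U.round(3),e,len(m))
E
```

```text
t: 18.55
eef_pos: [0.5938, 0.2044, 0.3065]
tool_rot: [-0.505, 0.705, 0.054, 0.495]
contact_force: [-0.1, -0.1, -1.4]
gripper_width: 0.227
t 18.55 tcp [0.594 0.204 0.307] psi -40.0 tau -48.8 zz -0.001 q [-0.18  0.4  -0.89  1.85  1.15  1.47 -0.6 ] F [-0.1 -0.1 -1.4] w 0.227
side brush_butt pred [306.3 253.5] [([306.7, 254.5], 0.92)]
side brush pred [287.  155.9] [([285.5, 150.6], 0.81)]
side brush_tip pred [280.  120.3] [([278.6, 121.1], 0.66)]
side crock_mouth [[304.9, 281.9]]
side crock [[301.8, 323.8], [383.2, 180.8]]
top brush_butt pred [243.8 221.6] []
top brush pred [242.3 198.6] []
top brush_tip pred [241.7 189. ] [([241.7, 191.2], 0.51)]
top crock_mouth [[254.1, 218.4]]
top crock [[259.6, 223.6], [421.5, 218.6]]
pred [0.5163 0.261  0.1884] [ 0.274 -0.201  0.941] fit [0.514  0.2652 0.1907] [ 0.293 -0.218  0.931] [-0.1 -0.1  0.7  5.1  0.2 -1.1 -0.3 -3. ] 4
```

```bash
python3 -m crank '[{"linear":[-0.015,0.013,-0.002],"dr":[0,0,0],"hand":-1},{"linear":[-0.034,0.030,-0.002],"dr":[0,0,0],"hand":-1},{"linear":[-0.052,0.046,-0.002],"dr":[0,0,0],"hand":-1},{"linear":[-0.067,0.059,-0.002],"dr":[0,0,0],"hand":-1},{"linear":[-0.079,0.07,-0.002],"dr":[0,0,0],"hand":-1},{"linear":[-0.09,0.079,-0.002],"dr":[0,0,0],"hand":-1},{"linear":[-0.09,0.079,-0.002],"dr":[0,0,0],"hand":-1}]'
python3 - <<'E'
from h import *
st()
p,R=tool();bt=np.array([-.152,.0058,-.0064]);ut=np.array([.931,-.3644,.0217])
b=p+R.apply(bt);u=R.apply(ut);print(b.round(4),u.round(3))
im=bot.read_camera('side');cv2.imwrite('pics/i_side.png',im)
for n in('crock_mouth','crock','brush_tip'): print(n,[(np.round(d['xy'],1).tolist(),round(d['score'],2)) for d in bot.place_of('side',n)][:4])
print('tip pred',proj('side',[b+.21*u]).round(1))
E
```

```text
t: 19.73
eef_pos: [0.5915, 0.1987, 0.1854]
tool_rot: [-0.504, 0.707, 0.055, 0.494]
contact_force: [0.1, -1.0, -0.3]
gripper_width: 0.228
t 19.73 tcp [0.591 0.199 0.185] psi -39.6 tau -48.9 zz -0.005 q [-0.24  0.56 -0.84  1.96  1.28  1.42 -0.83] F [ 0.1 -1.  -0.3] w 0.228
[0.5137 0.2548 0.0671] [ 0.276 -0.196  0.941]
crock_mouth [([301.3, 280.1], 0.95)]
crock [([301.3, 324.2], 0.87), ([275.4, 234.8], 0.51)]
brush_tip [([364.3, 297.8], 0.87), ([271.8, 357.2], 0.84), ([287.2, 189.4], 0.62)]
tip pred [[286.1 190.5]]
```

```bash
python3 -m crank '[{"linear":[-0.009,0.008,0],"dr":[0,0,0],"hand":-1},{"linear":[-0.018,0.016,0],"dr":[0,0,0],"hand":-1},{"linear":[-0.026,0.023,0],"dr":[0,0,0],"hand":-1},{"linear":[-0.031,0.027,0],"dr":[0,0,0],"hand":-1},{"linear":[-0.034,0.030,0],"dr":[0,0,0],"hand":-1},{"linear":[-0.034,0.030,0],"dr":[0,0,0],"hand":-1},{"linear":[-0.034,0.030,0],"dr":[0,0,0],"hand":-1}]'
python3 - <<'E'
from h import *
st()
p,R=tool();bt=np.array([-.152,.0058,-.0064]);ut=np.array([.931,-.3644,.0217])
b=p+R.apply(bt);u=R.apply(ut);print(b.round(4),u.round(3))
im=bot.read_camera('side');cv2.imwrite('pics/j_side.png',im)
for n in('crock_mouth','crock','brush_tip'): print(n,[(np.round(d['xy'],1).tolist(),round(d['score'],2)) for d in bot.place_of('side',n)][:4])
print('tip pred',proj('side',[b+.21*u]).round(1))
E
```

```text
t: 20.52
eef_pos: [0.5926, 0.1997, 0.1428]
tool_rot: [-0.504, 0.705, 0.055, 0.495]
contact_force: [0.6, -0.2, -0.8]
gripper_width: 0.228
t 20.52 tcp [0.593 0.2   0.143] psi -39.9 tau -49.0 zz -0.001 q [-0.27  0.63 -0.81  1.98  1.33  1.41 -0.91] F [ 0.6 -0.2 -0.8] w 0.228
[0.5152 0.2559 0.0243] [ 0.272 -0.198  0.941]
crock_mouth [([304.5, 279.3], 0.86)]
crock [([305.7, 324.3], 0.96)]
brush_tip [([271.6, 359.0], 0.75), ([286.5, 213.1], 0.68), ([366.5, 298.8], 0.61)]
tip pred [[286.3 212.2]]
```

```bash
python3 -m crank '[{"linear":[-0.003,0.0025,0],"dr":[0,0,0],"hand":-1},{"linear":[-0.005,0.0045,0],"dr":[0,0,0],"hand":-1},{"linear":[-0.0075,0.0065,0],"dr":[0,0,0],"hand":-1},{"linear":[-0.0075,0.0065,0],"dr":[0,0,0],"hand":-1},{"linear":[-0.0075,0.0065,0],"dr":[0,0,0],"hand":-1}]' ; python3 -c "
from h import *
st()
p,R=tool();print((p+R.apply([-.152,.0058,-.0064])).round(4))"
```

```text
t: 21.13
eef_pos: [0.5925, 0.1995, 0.1328]
tool_rot: [-0.504, 0.705, 0.055, 0.495]
contact_force: [0.7, 0.1, 0.1]
gripper_width: 0.228
t 21.13 tcp [0.592 0.199 0.133] psi -39.9 tau -49.0 zz -0.001 q [-0.27  0.65 -0.8   1.99  1.35  1.4  -0.93] F [0.7 0.1 0.1] w 0.228
[0.5152 0.2558 0.0144]
```

```bash
python3 -m crank '[{"linear":[-0.0015,0.0015,0],"dr":[0,0,0],"hand":-1},{"linear":[-0.003,0.003,0],"dr":[0,0,0],"hand":-1},{"linear":[-0.003,0.003,0],"dr":[0,0,0],"hand":-1},{"linear":[-0.003,0.003,0],"dr":[0,0,0],"hand":-0.45},{"linear":[-0.003,0.003,0],"dr":[0,0,0],"hand":-0.4},{"linear":[-0.003,0.003,0],"dr":[0,0,0],"hand":-0.3},{"linear":[-0.003,0.003,0],"dr":[0,0,0],"hand":0},{"linear":[-0.003,0.003,0],"dr":[0,0,0],"hand":0.3},{"linear":[-0.003,0.003,0],"dr":[0,0,0],"hand":0.3},{"linear":[-0.003,0.003,0],"dr":[0,0,0],"hand":0.3}]' ; python3 -m crank '[{"linear":[0,-0.01,0],"dr":[0,0,0],"hand":0.3},{"linear":[0,-0.03,0],"dr":[0,0,0],"hand":0.3},{"linear":[0,-0.06,0],"dr":[0,0,0],"hand":0.3},{"linear":[0,-0.1,0],"dr":[0,0,0],"hand":0.3},{"linear":[0,-0.14,0],"dr":[0,0,0],"hand":0.3},{"linear":[0,-0.16,0],"dr":[0,0,0],"hand":0.3},{"linear":[0,-0.16,0],"dr":[0,0,0],"hand":0.3}]'
python3 - <<'E'
from h import *
st();v=[]
for c in('side','top'):
    im=bot.read_camera(c)
    for n in('brush_butt','brush','brush_tip','crock_mouth','crock','jar','tin','tray'): print(c,n,[(np.round(d['xy'],1).tolist(),round(d['score'],2)) for d in bot.place_of(c,n)][:4])
    x,y=proj(c,[(.54,.24,.11)])[0].astype(int);v.append(cv2.resize(im[y-70:y+70,x-70:x+70],(400,400),interpolation=cv2.INTER_CUBIC));print(x,y)
cv2.imwrite('pics/end.png',np.hstack(v))
E
```

```text
t: 21.97
eef_pos: [0.5928, 0.1994, 0.129]
tool_rot: [-0.504, 0.705, 0.055, 0.495]
contact_force: [1.3, -0.3, 0.1]
gripper_width: 0.65
t: 22.55
eef_pos: [0.4976, 0.2829, 0.2377]
tool_rot: [-0.508, 0.703, 0.057, 0.494]
contact_force: [0.0, -0.3, -0.5]
gripper_width: 0.658
t 22.55 tcp [0.498 0.283 0.238] psi -39.9 tau -48.9 zz 0.006 q [-0.41  0.51 -0.93  1.91  1.12  1.58 -0.89] F [ 0.  -0.3 -0.5] w 0.658
side brush_butt []
side brush [([287.5, 245.5], 0.9), ([374.5, 271.2], 0.68), ([249.5, 371.5], 0.63)]
side brush_tip [([286.0, 220.0], 0.68), ([268.4, 357.0], 0.65), ([367.3, 299.9], 0.55)]
side crock_mouth [([303.4, 281.4], 0.73)]
side crock [([300.5, 325.3], 0.57), ([379.9, 191.9], 0.31)]
side jar [([318.6, 181.4], 0.7)]
side tin [([278.0, 232.8], 0.71)]
side tray [([237.6, 288.8], 0.7), ([276.8, 232.8], 0.19), ([304.1, 323.0], 0.17)]
298 276
top brush_butt [([386.3, 252.3], 0.77), ([195.4, 188.5], 0.63), ([261.2, 220.5], 0.47), ([272.6, 167.7], 0.27)]
top brush [([314.8, 248.6], 0.95), ([217.9, 201.9], 0.7), ([261.8, 204.2], 0.59)]
top brush_tip [([289.1, 248.5], 0.57), ([231.4, 214.4], 0.57), ([260.0, 196.7], 0.55)]
top crock_mouth [([253.6, 217.2], 0.91)]
top crock [([260.6, 222.3], 0.61)]
top jar [([273.9, 166.6], 0.58), ([422.1, 165.4], 0.55)]
top tin [([335.4, 159.3], 0.74)]
top tray [([273.8, 166.4], 0.83)]
257 214
```

```bash
python3 -m crank '[{"linear":[0,-0.03,0],"dr":[0,0,0],"hand":0.3},{"linear":[0,-0.03,0],"dr":[0,0,0],"hand":0.3},{"linear":[0,-0.03,0],"dr":[0,0,0],"hand":0.3},{"linear":[0,-0.03,0],"dr":[0,0,0],"hand":0.3},{"linear":[0,-0.03,0],"dr":[0,0,0],"hand":0.3},{"linear":[0,-0.03,0],"dr":[0,0,0],"hand":0.3}]'
python3 - <<'E'
from h import *
t,s={},{}
for c,D in(('top',t),('side',s)):
    bot.read_camera(c)
    for n,X in(('brush_tip',(.61,.2,.2)),('brush',(.59,.21,.15)),('crock_mouth',(.531,.247,.111))):
        q=proj(c,[X])[0];k=[d['xy'] for d in bot.place_of(c,n) if np.linalg.norm(d['xy']-q)<30]
        if k:D[n]=k[0]
for n in t:
    if n in s: X=tri(t[n],s[n]);print(n,t[n],s[n],X[0].round(3),X[1])
T=tri(t['brush_tip'],s['brush_tip'])[0];O=tri(t['brush'],s['brush'])[0];u=(T-O)/np.linalg.norm(T-O)
print('len',np.linalg.norm(T-O),'lean',np.degrees(np.arccos(u[2])))
E
```

```text
t: 23.95
eef_pos: [0.4834, 0.2907, 0.2531]
tool_rot: [-0.504, 0.706, 0.055, 0.495]
contact_force: [-0.0, -0.4, -0.6]
gripper_width: 0.652
brush_tip [257.8, 195.7] [286.1, 218.7] [0.576 0.219 0.211] [np.float64(0.0043), np.float64(0.0043)]
brush [260.4, 203.6] [290.5, 245.4] [0.564 0.223 0.159] [np.float64(0.001), np.float64(0.001)]
crock_mouth [255.8, 216.1] [302.4, 278.3] [0.533 0.245 0.112] [np.float64(0.0017), np.float64(0.0017)]
len 0.05345344921816189 lean 14.015691154441278
```

```bash
python3 -c "
from h import *
st();print(bot.hand_in())"
```

```text
t 24.35 tcp [0.483 0.292 0.254] psi -39.9 tau -49.0 zz -0.001 q [-0.43  0.5  -0.94  1.89  1.09  1.62 -0.88] F [-1.  -0.4 -0.5] w 0.653
the job is handed in; nothing more can be done
None
```

I handed the job in at about 24 s, with the brush standing handle-down in the crock, bristles up and released. The hand-in gave no verdict.

**What I did**
- I took the middle-sized brush by its handle, lifted it out of the crock and laid it in both notches of the rest.
- I then took it again by the ferrule, turned it tuft-up, and lowered it handle first into the crock. By calculation the handle's end was about 4 to 8 mm above the floor, with no contact felt. I then opened the jaws and backed off.

**Last checks**
- **Brush:** the cameras put the tuft's end at about (0.576, 0.219, 0.211) m. That height means the handle's end is on or very near the floor. I could not see the handle's end inside the crock, so that is inferred.
- **Crock:** its mouth is within about 2 mm of where it started.
- **Bystanders:** jar, tin and tray were found within about 3 pixels of their first places.
- **Arm:** it stands clear of everything, reading about 1 N, which is at noise level.

**What failed or disagreed**
- **Missed first grasp:** the fingertips showed about 36 mm behind the reported tool point. I corrected for this in every later move.
- **Lean:** measured from the ferrule and tuft it came to about 14 degrees, against about 20 when I let go. Those two points are only 52 mm apart, so I trust that figure little.
- **No final look:** the 12-picture limit was reached, so the end state was checked by numbers only.

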